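# Set the light pad and turn the sample dish

### The job

At the goods-in inspection bench, first turn the orange fine knob in small turns until the black dial pointer lines up with the red mark on the light pad's controller. Then lift the white sample dish by its blue tab straight up to about 10 cm above the light pad, turn it a quarter turn (either way) over the pad, keeping it level with the gumball in the middle, inside the blue ring, all the while. Finish still holding the dish there, level and still, over the middle of the pad, and do not disturb the other goods on the bench.

Things in the scene. Friction and masses are not known exactly. Their poses are not given: they have to be found in the camera images.
- controller: Fixed grey box, 130 (x) by 240 (y) by 35 mm high, the light pad's controller. Origin at the centre of its underside. White dial on top, towards its -y end; orange knob on top towards its +y end.
- fine_knob (a joint): Angle of the orange fine knob about the vertical, rad, growing counter-clockwise seen from above; travel -2 to 2, light friction (0.04 N m), stays where it is left. The dial pointer is geared to it: it turns 0.4 rad per rad of the knob, the same way round.
- knob_grip (a point): Point on the knob's axis, 15 mm below the top of its upright orange grip bar, 63.5 mm above the bench; the bar is 42 mm long (this point's x axis), 16 mm thick (its y axis), and its flat sides are 36 mm high. The box's top lies 28 mm below this point, a 21 mm radius black knob base 20 mm below it. Turns with the knob.
- dial_pointer (a joint): Angle of the dial pointer about the vertical, rad, counter-clockwise seen from above; 0 when it points along the controller's -x.
- pointer_tip (a point): Tip of the black dial pointer, 6 mm wide, 52 mm from its vertical pivot. The pointer points along this point's -x axis; its y axis is level and crosswise. It lies on target when the red mark's y in this frame is 0 (the pointer's line runs through the mark).
- red_mark: Small red pin, 10 mm across and 6 mm high, fixed on the white dial 62 to 69 mm from the pointer's pivot, to one side or the other of the pointer. A blue pin of the same kind stands on the other side and is not the one to use. Origin at the centre of its underside.
- light_pad: Fixed square light pad with a black frame and bright top, 130 by 130 by 25 mm high. Origin at the centre of its underside.
- dish: Loose white round dish, 120 mm across, 29 mm high at the rim, about 0.2 kg, standing loose in the middle of the light pad with its axes parallel to the pad's. Origin at the centre of its underside, z up. Inside: a flat middle of radius 8 mm, 10 mm above the underside, then shallow slopes (14 degrees to radius 28 mm, 24 degrees to the rim); a blue ring of radius 26 mm is painted inside. Its upright blue tab stands outside the rim at the dish's -x.
- dish_tab (a point): Grip point in the middle of the dish's blue tab, at -72 mm along the dish's x and 62 mm above its underside, 22 mm below the tab's top. The tab is 12 mm thick (along the dish's x), 34 mm wide (along its y), its flat faces free from 29 mm to 84 mm above the underside. Axes are the dish's.
- gumball_center (a point): Centre of the loose orange gumball, 24 mm across, 14 g, lying in the middle of the dish (its centre is 22 mm above the dish's underside). It rolls if the dish is tipped or jerked.
- blue_tub: Bystander: loose blue tub with a black lid, 90 mm across, 110 mm high. Origin under its centre.
- black_jar: Bystander: loose black jar, 68 mm across, 95 mm high. Origin under its centre.
- shaker: Bystander: loose open green shaker cup, 84 mm across, 130 mm high. Origin under its centre.
- carton: Bystander: loose cardboard box, 110 by 150 by 90 mm high. Origin under its centre.
- pill_bottle: Bystander: loose small amber bottle with a white cap, 40 mm across, 55 mm high. Origin under its centre.
- scoop: Bystander: loose white plastic scoop, 150 mm long, lying on the bench.
- can_low: Bystander: loose low red can, 66 mm across, 60 mm high. Origin under its centre.
There are look-alikes about, which are no part of the job. What is shaped like the dish but purple or turquoise is not meant.

How it is judged:
By the outcome, as a careful person would: the job done as asked, in the order asked, and still so for the second after the job is handed in, while the arm keeps its last pose, push and grip.
It also fails if it takes over 54 s, if anything falls off the work surface, if the arm or the gripper's body presses on something with over 40 N, if the wrist force passes 120 N, or if a joint passes its speed limit or range.

### The arm

A 6-joint arm with a two-finger parallel gripper is mounted at the origin on the work surface. World frame = base frame: x ahead of the robot, y to its left, z up, the work surface at z = 0. Lengths are in m, angles in degrees, forces in N, time in s.
With the tool pointing down it reaches from about 0.275 to 0.875 m from the base axis. Payload 12.5 kg.
Tool frame: the origin (TCP) lies midway between the tips of the shut fingers; the grasp point (between the pads) lies 19 mm behind it; z points along the fingers, y is the line along which they close (so a half turn about z gives the same grasp; the last joint's range is limited). The gripper opens to 85 mm and grips with 20 to 120 N. Pads are 22 mm wide; open, the fingers measure 114 mm over their backs; the gripper's body (76 mm by 85 mm) begins 54 mm behind the grasp point. The pads swing forward as they close: fully open they stand 13 mm farther back than shut.
Start: joints at [68.663, 20.094, 94.641, -0, 65.266, -4.847], TCP at [0.156, 0.527, 0.231] pointing down, gripper open.
Joint ranges: [-157.81, 157.81], [-45, 120.19], [0.68, 151.7], [-89.99, 269.99], [4.06, 180], [-164.3, 164.3]. Speed limits (degrees/s): [127.2, 127.2, 159.86, 180, 180, 180].

### API

Orientations are given as [roll, pitch, yaw] about the fixed x, y, z axes, in that order (R = Rz(yaw) Ry(pitch) Rx(roll)).
In Python, from rig import * gives the robot as it stands.
- The arm moves only by the tool send_rows, never from a script. Its argument "series" is a list of rows, each an object of numbers: "dx", "dy", "dz": the shift along the world's x, y, z in mm; "turn": the turn about the world's z in rad; "jaw": the gripper's target within -1 to 1 (shut at 1, half-way at 0, fully open at -1). A call has 1 to 20 rows; each row is the pose to reach, as a shift and turn from the pose commanded when the call began; what a row does not reach only later rows make up. A row lasts 1/8 s, in which the tool goes at most 62.5 mm and 10.7 degrees, less where a joint would pass 70% of its speed; a pose out of reach is approached as far as the arm can. A call with a gripper value outside its range is refused whole. The fingers move at their own pace and stop on an object; "force" is the grip in N (left out, the last holds). Time passes only in rows, so rows that repeat a pose let the fingers close. It gives the time, the measured TCP pose, the force, the opening and the grip force at its end, in the units of the state.
- sense(): the state, without advancing time (a new reading comes with each control period).
- get_image(name): name is "scene" or "top"; returns the picture (420x560x3 uint8, blue, green, red); there is no depth.
- calibration(name): a dict with "mtx" (3x3 intrinsics, pixels), "rvec" (rotation vector, rad) and "tvec" (3), from world to camera coordinates, as OpenCV has them. Camera axes: x right, y down, z forward; pixel columns grow to the right and rows downward; lengths in m; the calibration is good to about 2 mm. A picture is of the moment at which its call begins. calibration takes no time and is no camera call.
- close_job(): hands the job in; it is judged then, once.
The state is a dict: "t": time; "joint_pos": joint angles; "qvel": joint speeds; "effort": joint torques, N m; "position": TCP position; "ee_rot": TCP orientation; "contact_force": force on the tool from outside, world axes, zero at the start; "wrist_torque": the same for the moment, N m; "finger_gap": opening from 0.0 (shut) to 1.0 (fully open); "grasp_force": force on a finger pad.
Only numpy, scipy, OpenCV 4.12 (cv2) and the standard library are available. Lean on these libraries where they do the work, as an engineer would, in place of code of your own. Each camera call takes 0.05 s, during which the arm holds its last target. There are 200 camera calls.

## Working session

There is one attempt and no reset: what is moved stays moved. The work goes in short steps, Python scripts to look and compute and a tool call to move; the robot and the scene stay as the last step left them, time stands still between calls to the robot, and variables do not carry over. Pictures are saved under pics/ and viewed, at most 10 in all, crops included, and the job is handed in when it is done.

Besides the shell and the picture viewer there is one more tool, called after "Call:" as name(argument=value, ...) on one line, values as JSON. send_rows: Moves the arm, as the interface text tells. Its arguments: {"type":"object","properties":{"series":{"type":"array"},"force":{"type":"number"}},"required":["series"]}

```bash
mkdir -p pics
python3 - <<'E'
from rig import *
import cv2,numpy as np
for n in("scene","top"):
    cv2.imwrite(f"pics/{n}0.png",get_image(n))
    c=calibration(n);R=cv2.Rodrigues(np.array(c["rvec"],float))[0];print(n,np.array(c["mtx"]).tolist(),(-R.T@np.array(c["tvec"]).ravel()))
s=sense();print(s)
E
```

```text
scene [[392.3366136537123, 0.0, 282.27420901749883], [0.0, 392.3366136537123, 200.9283763320672], [0.0, 0.0, 1.0]] [1.14082549 0.4817649  0.67983624]
top [[448.16033993137796, 0.0, 279.0313987881856], [0.0, 448.16033993137796, 216.64937621483728], [0.0, 0.0, 1.0]] [0.50181159 0.05658518 1.13749672]
{'t': 0.1, 'joint_pos': array([ 6.86609248e+01,  2.01211277e+01,  9.46736985e+01, -1.74781173e-03,
        6.52665020e+01, -4.84572205e+00]), 'qvel': array([ 0.019842  ,  0.00760752, -0.16930534,  0.06414996,  0.08813592,
       -0.02606201]), 'effort': array([ 1.15052731e-03, -5.06842017e+01, -2.91881651e+01, -1.89097386e-05,
        2.63839895e-03, -1.08066789e-05]), 'position': array([0.15600403, 0.52709167, 0.23081068]), 'ee_rot': array([-1.79938757e+02, -3.59955088e-03,  1.63507377e+02]), 'contact_force': array([-0.20457127,  0.08035897,  0.37250936]), 'wrist_torque': array([0.03707679, 0.03214881, 0.05268115]), 'grasp_force': 0.0, 'finger_gap': 1.005450487017059}
```

View pics/top0.png

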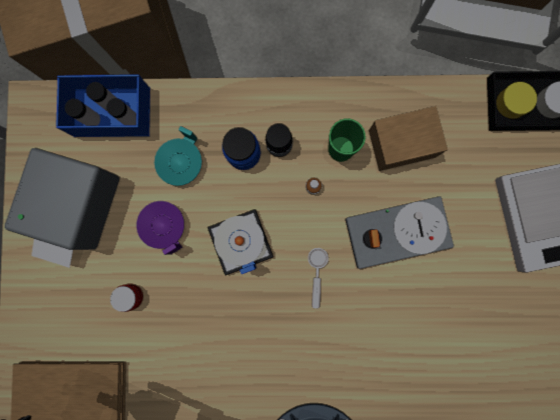

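View pics/scene0.png

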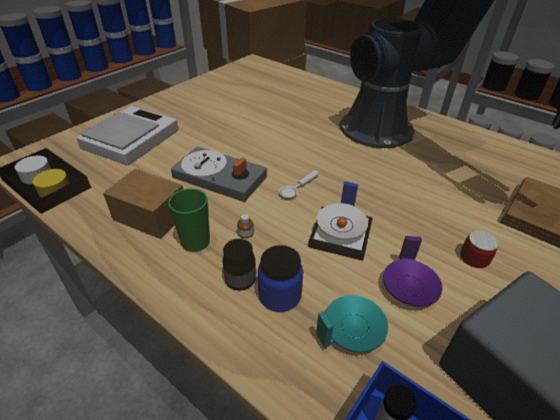

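```bash
cat > h.py <<'E'
from rig import *
import cv2,numpy as np
C={n:calibration(n) for n in("scene","top")}
def ray(n,px):
    c=C[n];R=cv2.Rodrigues(np.array(c["rvec"],float))[0];t=np.array(c["tvec"],float).ravel()
    p=cv2.undistortPoints(np.array([[px]],float),np.array(c["mtx"]),None)[0,0]
    return -R.T@t,R.T@np.array([p[0],p[1],1.])
def onz(n,px,z):
    o,d=ray(n,px);return o+d*(z-o[2])/d[2]
def tri(a,b):
    (o,d),(p,e)=ray("top",a),ray("scene",b)
    s=np.linalg.lstsq(np.c_[d,-e],p-o,rcond=None)[0];A,B=o+d*s[0],p+e*s[1]
    return (A+B)/2,np.linalg.norm(A-B)
def proj(n,P):
    c=C[n];return cv2.projectPoints(np.array([P],float),np.array(c["rvec"],float),np.array(c["tvec"],float),np.array(c["mtx"]),None)[0].ravel()
def blobs(im,hr,smin,vmin,box,amin=4,vmax=255,smax=255):
    h=cv2.cvtColor(im,cv2.COLOR_BGR2HSV);m=cv2.inRange(h,(hr[0],smin,vmin),(hr[1],smax,vmax))
    k=np.zeros_like(m);x0,y0,x1,y1=box;k[y0:y1,x0:x1]=m[y0:y1,x0:x1]
    out=[]
    for c in cv2.connectedComponentsWithStats(k,connectivity=8)[2:4]: out.append(c)
    return k,[(out[0][i,4],out[1][i].round(2).tolist(),out[0][i,:4].tolist()) for i in range(1,len(out[0])) if out[0][i,4]>=amin]
E
python3 - <<'E'
from h import *
t=cv2.imread("pics/top0.png");s=cv2.imread("pics/scene0.png")
a=cv2.resize(t[190:280,340:460],None,fx=5,fy=5,interpolation=cv2.INTER_CUBIC)
b=cv2.resize(t[200:285,200:280],None,fx=5,fy=5,interpolation=cv2.INTER_CUBIC)
cv2.imwrite("pics/a.png",a);cv2.imwrite("pics/b.png",b[:, :])
print("orange",blobs(t,(3,16),150,80,(345,195,455,270))[1],"gum",blobs(t,(3,16),150,80,(205,205,280,280))[1])
print("red",blobs(t,(0,4),120,60,(390,195,455,270),2)[1],blobs(t,(174,180),120,60,(390,195,455,270),2)[1])
print("blue",blobs(t,(100,130),120,60,(390,195,455,270),2)[1],"tab",blobs(t,(100,130),120,60,(205,205,280,280))[1])
print("scene tab",blobs(s,(100,130),120,60,(330,170,370,215))[1],"gum",blobs(s,(3,16),150,80,(310,200,380,250))[1])
m=cv2.inRange(cv2.cvtColor(t,cv2.COLOR_BGR2HSV),(0,0,0),(180,255,255))
E
```

```text
orange [(np.int32(119), [374.88, 237.92], [371, 230, 9, 17])] gum [(np.int32(55), [238.93, 240.35], [235, 237, 9, 8])]
red [(np.int32(9), [431.0, 238.0], [430, 237, 3, 3])] []
blue [(np.int32(9), [411.67, 242.11], [410, 241, 4, 3])] tab [(np.int32(103), [247.29, 267.5], [240, 262, 15, 12])]
scene tab [(np.int32(40), [350.38, 184.12], [344, 182, 14, 5]), (np.int32(21), [347.48, 202.52], [342, 200, 12, 5])] gum [(np.int32(56), [341.71, 221.5], [338, 218, 8, 8])]
```

View pics/a.png

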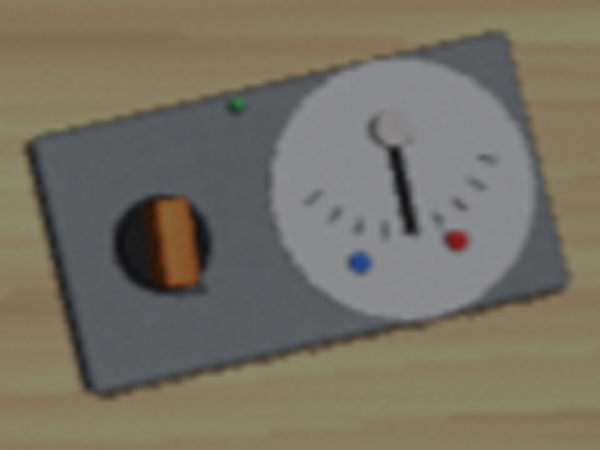

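View pics/b.png

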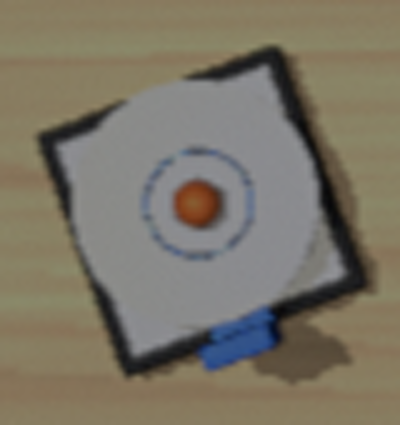

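Run:
```python
from h import *
t=cv2.imread("pics/top0.png");s=cv2.imread("pics/scene0.png")
U=lambda x,y,ox,oy:((x+.5)/5-.5+ox,(y+.5)/5-.5+oy)
A=lambda x,y:U(x,y,340,190);B=lambda x,y:U(x,y,200,200)
ang=lambda v:np.degrees(np.arctan2(v[1],v[0])).round(2)
cs=[onz("top",A(*p),.035) for p in[(30,140),(505,33),(568,280),(90,393)]]
print("ctrl",np.mean(cs,0),[ (ang(cs[(i+1)%4]-cs[i]),np.linalg.norm(cs[(i+1)%4]-cs[i]).round(4)) for i in range(4)])
print("base",onz("top",A(163,244),.0435))
hsv=cv2.cvtColor(t,cv2.COLOR_BGR2HSV)
g=cv2.resize(t[190:280,340:460],None,fx=5,fy=5,interpolation=cv2.INTER_CUBIC);h=cv2.cvtColor(g,cv2.COLOR_BGR2HSV)
m=cv2.inRange(h,(3,120,150),(18,255,255));m[:,:100]=0;m[:,260:]=0
c=max(cv2.findContours(m,0,2)[0],key=cv2.contourArea)
q=np.array([onz("top",A(*p[0]),.0785)[:2]*1000 for p in c],np.float32);r=cv2.minAreaRect(q);print("bar",r)
m2=cv2.inRange(h,(0,0,0),(180,255,70));m2[:140]=0;m2[240:]=0;m2[:,:370]=0;m2[:,430:]=0
c=max(cv2.findContours(m2,0,2)[0],key=cv2.contourArea)
l=cv2.fitLine(c,2,0,.01,.01).ravel();print("ptr px line",l,cv2.boundingRect(c))
w=np.array([onz("top",A(*p[0]),.04) for p in c])[:,:2];lw=cv2.fitLine(w.astype(np.float32),2,0,1e-4,1e-4).ravel();d=lw[:2]*(-np.sign(lw[0]))
print("ptr",lw,ang(d),"minx",w[w[:,0].argmin()])
piv=onz("top",A(393,128),.046);red=onz("top",(431,238),.041);blue=onz("top",(411.67,242.11),.041);print(piv,red,blue)
for n,p in(("red",red),("blue",blue)):print(n,ang((p-piv)[:2]),np.linalg.norm((p-piv)[:2]))
g=tri((238.93,240.35),(341.71,221.5));print("gum",g,onz("top",(238.93,240.35),.047))
ps=[onz("top",B(*p),.025) for p in[(40,135),(275,48),(370,285),(130,372)]]
print("pad",np.mean(ps,0),[ (ang(ps[(i+1)%4]-ps[i]),np.linalg.norm(ps[(i+1)%4]-ps[i]).round(4)) for i in range(4)])
for z in(.109,.08):print("tab",[onz("top",B(*p),z).round(4) for p in[(200,350),(278,325),(280,342),(210,370)]])
```

```text
ctrl [ 0.54181504 -0.20992451  0.035     ] [(np.float64(-77.65), np.float64(0.2386)), (np.float64(-167.58), np.float64(0.124)), (np.float64(103.01), np.float64(0.2387)), (np.float64(12.39), np.float64(0.1267))]
base [ 0.52588897 -0.14241549  0.0435    ]Traceback (most recent call last):
  File "<stdin>", line 12, in <module>
ValueError: max() iterable argument is empty
```

Run:
```python
from h import *
t=cv2.imread("pics/top0.png")
U=lambda x,y,ox,oy:((x+.5)/5-.5+ox,(y+.5)/5-.5+oy)
A=lambda x,y:U(x,y,340,190);B=lambda x,y:U(x,y,200,200)
ang=lambda v:np.degrees(np.arctan2(v[1],v[0])).round(2)
g=cv2.resize(t[190:280,340:460],None,fx=5,fy=5,interpolation=cv2.INTER_CUBIC);h=cv2.cvtColor(g,cv2.COLOR_BGR2HSV)
print(h[240,140:215:5].tolist())
m=cv2.inRange(h,(3,120,125),(20,255,255));m[:,:100]=0;m[:,260:]=0
c=max(cv2.findContours(m,0,2)[0],key=cv2.contourArea)
q=np.array([onz("top",A(*p[0]),.0785)[:2]*1000 for p in c],np.float32);print("bar",cv2.minAreaRect(q),cv2.fitLine(q,2,0,.01,.01).ravel())
m2=cv2.inRange(h,(0,0,0),(180,255,80));m2[:155]=0;m2[245:]=0;m2[:,:375]=0;m2[:,430:]=0
c=max(cv2.findContours(m2,0,2)[0],key=cv2.contourArea)
w=np.array([onz("top",A(*p),.04) for p in cv2.findNonZero(m2).reshape(-1,2)])[:,:2];lw=cv2.fitLine((w*1000).astype(np.float32),2,0,.01,.01).ravel();d=lw[:2]*(-np.sign(lw[0]))
print("ptr",lw,ang(d),"minx",w[w[:,0].argmin()])
piv=onz("top",A(393,128),.046);red=onz("top",(431,238),.041);blue=onz("top",(411.67,242.11),.041);print(piv,red,blue)
for n,p in(("red",red),("blue",blue)):print(n,ang((p-piv)[:2]),np.linalg.norm((p-piv)[:2]))
print("gum",tri((238.93,240.35),(341.71,221.5)),onz("top",(238.93,240.35),.047))
ps=[onz("top",B(*p),.025) for p in[(40,135),(275,48),(370,285),(130,372)]]
print("pad",np.mean(ps,0),[ (ang(ps[(i+1)%4]-ps[i]),np.linalg.norm(ps[(i+1)%4]-ps[i]).round(4)) for i in range(4)])
for z in(.109,.08):print("tab",[onz("top",B(*p),z).round(4).tolist() for p in[(200,350),(278,325),(280,342),(210,370)]])
```

```text
[[100, 27, 28], [10, 72, 32], [10, 188, 46], [10, 221, 52], [12, 194, 84], [14, 173, 125], [15, 162, 135], [15, 163, 133], [14, 169, 134], [13, 175, 137], [12, 185, 121], [10, 163, 61], [150, 12, 22], [102, 46, 28], [105, 19, 55]]
bar ((526.0029296875, -142.75291442871094), (38.11867904663086, 12.285505294799805), 6.746208667755127) [ 9.8915869e-01  1.4685056e-01  5.2542743e+02 -1.4282141e+02]
ptr [ 9.8325199e-01  1.8225135e-01  5.4971765e+02 -2.5980884e+02] -169.5 minx [ 0.53061134 -0.2644956 ]
[ 0.58138569 -0.25405207  0.046     ] [ 0.52610277 -0.28477617  0.041     ] [ 0.51640909 -0.23797349  0.041     ]
red -150.94 0.06324690769732597
blue 166.1 0.06693637943868501
gum (array([0.52295144, 0.18119754, 0.04822174]), np.float64(0.00025482079081166334)) [0.52291064 0.18144792 0.047     ]
pad [0.52046875 0.18052091 0.025     ] [(np.float64(-70.02), np.float64(0.1251)), (np.float64(-158.32), np.float64(0.1271)), (np.float64(109.58), np.float64(0.1263)), (np.float64(21.12), np.float64(0.1262))]
tab [[0.4549, 0.1727, 0.109], [0.4661, 0.137, 0.109], [0.4584, 0.1361, 0.109], [0.4458, 0.1681, 0.109]]
tab [[0.4536, 0.176, 0.08], [0.4651, 0.1392, 0.08], [0.4571, 0.1383, 0.08], [0.4442, 0.1713, 0.08]]
```

Call:
send_rows(series=[{"dx": 10, "dy": -17, "dz": 0, "turn": -0.08, "jaw": -1}, {"dx": 30, "dy": -54, "dz": 0, "turn": -0.23, "jaw": -1}, {"dx": 52, "dy": -94, "dz": 0, "turn": -0.39, "jaw": -1}, {"dx": 75, "dy": -135, "dz": 0, "turn": -0.55, "jaw": -1}, {"dx": 98, "dy": -177, "dz": 0, "turn": -0.72, "jaw": -1}, {"dx": 121, "dy": -219, "dz": 0, "turn": -0.89, "jaw": -1}, {"dx": 144, "dy": -261, "dz": 0, "turn": -1.06, "jaw": -1}, {"dx": 167, "dy": -303, "dz": 0, "turn": -1.23, "jaw": -1}, {"dx": 190, "dy": -345, "dz": 0, "turn": -1.4, "jaw": -1}, {"dx": 213, "dy": -386, "dz": 0, "turn": -1.57, "jaw": -1}, {"dx": 236, "dy": -427, "dz": 0, "turn": -1.74, "jaw": -1}, {"dx": 259, "dy": -468, "dz": -10, "turn": -1.91, "jaw": -1}, {"dx": 282, "dy": -509, "dz": -25, "turn": -2.08, "jaw": -1}, {"dx": 305, "dy": -550, "dz": -45, "turn": -2.25, "jaw": -1}, {"dx": 328, "dy": -591, "dz": -65, "turn": -2.41, "jaw": -1}, {"dx": 348, "dy": -630, "dz": -80, "turn": -2.56, "jaw": -1}, {"dx": 362, "dy": -655, "dz": -90, "turn": -2.66, "jaw": -1}, {"dx": 370, "dy": -669.5, "dz": -95, "turn": -2.723, "jaw": -1}, {"dx": 370, "dy": -669.5, "dz": -95, "turn": -2.723, "jaw": -1}])

```text
t: 2.48
position: [0.5259, -0.1426, 0.1356]
ee_rot: [-180.0, 0.1, 7.5]
contact_force: [-0.8, 0.5, 0.9]
finger_gap: 0.996
grasp_force: 0.0
```

Now down over the bar and grip it lightly.

Call:
send_rows(series=[{"dz": -15, "jaw": -1}, {"dz": -40, "jaw": -1}, {"dz": -62, "jaw": -1}, {"dz": -78, "jaw": -0.5}, {"dz": -86, "jaw": 0}, {"dz": -88, "jaw": 0.4}, {"dz": -88, "jaw": 1}, {"dz": -88, "jaw": 1}, {"dz": -88, "jaw": 1}, {"dz": -88, "jaw": 1}, {"dz": -88, "jaw": 1}], force=30)

```text
invalid input
```

Call:
send_rows(series=[{"dx": 0, "dy": 0, "turn": 0, "dz": -15, "jaw": -1}, {"dx": 0, "dy": 0, "turn": 0, "dz": -40, "jaw": -1}, {"dx": 0, "dy": 0, "turn": 0, "dz": -62, "jaw": -1}, {"dx": 0, "dy": 0, "turn": 0, "dz": -78, "jaw": -0.5}, {"dx": 0, "dy": 0, "turn": 0, "dz": -86, "jaw": 0}, {"dx": 0, "dy": 0, "turn": 0, "dz": -88, "jaw": 0.4}, {"dx": 0, "dy": 0, "turn": 0, "dz": -88, "jaw": 1}, {"dx": 0, "dy": 0, "turn": 0, "dz": -88, "jaw": 1}, {"dx": 0, "dy": 0, "turn": 0, "dz": -88, "jaw": 1}, {"dx": 0, "dy": 0, "turn": 0, "dz": -88, "jaw": 1}, {"dx": 0, "dy": 0, "turn": 0, "dz": -88, "jaw": 1}], force=30)

```text
t: 3.85
position: [0.5266, -0.1435, 0.0489]
ee_rot: [179.9, -0.1, 7.5]
contact_force: [1.1, -9.5, -5.3]
finger_gap: 0.178
grasp_force: 34.4
```

Call:
send_rows(series=[{"dx": 0, "dy": -1, "dz": 0, "turn": 0.05, "jaw": 1}, {"dx": 0, "dy": -1, "dz": 0, "turn": 0.12, "jaw": 1}, {"dx": 0, "dy": -1, "dz": 0, "turn": 0.2, "jaw": 1}, {"dx": 0, "dy": -1, "dz": 0, "turn": 0.28, "jaw": 1}, {"dx": 0, "dy": -1, "dz": 0, "turn": 0.36, "jaw": 1}, {"dx": 0, "dy": -1, "dz": 0, "turn": 0.44, "jaw": 1}, {"dx": 0, "dy": -1, "dz": 0, "turn": 0.52, "jaw": 1}, {"dx": 0, "dy": -1, "dz": 0, "turn": 0.6, "jaw": 1}, {"dx": 0, "dy": -1, "dz": 0, "turn": 0.67, "jaw": 1}, {"dx": 0, "dy": -1, "dz": 0, "turn": 0.7, "jaw": 1}, {"dx": 0, "dy": -1, "dz": 0, "turn": 0.7, "jaw": 1}])

```text
t: 5.22
position: [0.5264, -0.1434, 0.0489]
ee_rot: [179.9, -0.0, 47.6]
contact_force: [-0.5, -3.2, 2.6]
finger_gap: 0.182
grasp_force: 35.5
```

Run:
```python
from h import *
t=get_image("top");s=get_image("scene");cv2.imwrite("pics/top1.png",t);cv2.imwrite("pics/scene1.png",s)
a=cv2.resize(t[190:270,380:460],None,fx=5,fy=5,interpolation=cv2.INTER_CUBIC)
b=cv2.resize(s[140:205,165:275],(677,400),interpolation=cv2.INTER_CUBIC)
b=cv2.resize(b,(400,400));cv2.imwrite("pics/c.png",np.hstack([a,b]))
```

```text
(no output)
```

View pics/c.png

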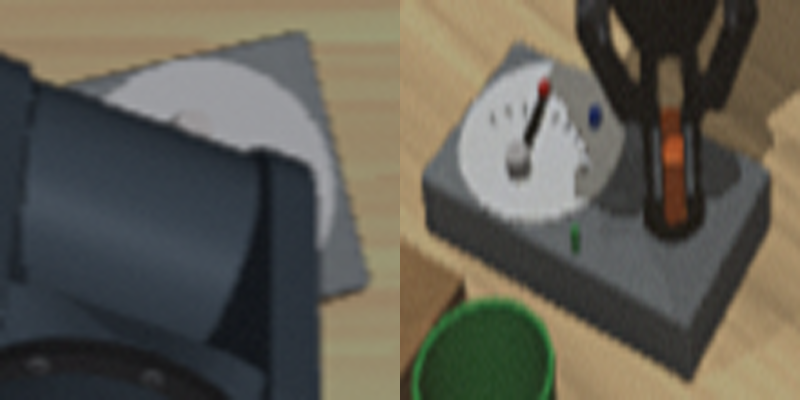

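```bash
cat > ptr.py <<'E'
from h import *
import sys
ang=lambda v:np.degrees(np.arctan2(v[1],v[0])).round(2)
def run(f):
    s=cv2.imread(f);F=8
    x0,y0,x1,y1=165,140,235,205
    g=cv2.resize(s[y0:y1,x0:x1],None,fx=F,fy=F,interpolation=cv2.INTER_CUBIC);h=cv2.cvtColor(g,cv2.COLOR_BGR2HSV)
    P=lambda p:((p[0]+.5)/F-.5+x0,(p[1]+.5)/F-.5+y0)
    rm=cv2.inRange(h,(0,120,70),(8,255,255))|cv2.inRange(h,(172,120,70),(180,255,255))
    n,_,st,ce=cv2.connectedComponentsWithStats(rm);i=1+st[1:,4].argmax();rc=P(ce[i]);red=onz("scene",rc,.041)
    print("red px",rc,st[i],red)
    piv=np.array([.5814,-.2541])
    X,Y=np.meshgrid(np.arange(g.shape[1]),np.arange(g.shape[0]))
    bm=cv2.inRange(h,(0,0,0),(180,255,90))
    pts=[]
    for p in cv2.findNonZero(bm).reshape(-1,2)[::3]:
        w=onz("scene",P(p),.040)[:2];v=w-piv;r=np.linalg.norm(v);da=(ang(v)-ang(red[:2]-piv)+180)%360-180
        if .018<r<.054 and abs(da)<30 : pts.append(w*1000)
    pts=np.array(pts,np.float32);l=cv2.fitLine(pts,2,0,.01,.01).ravel();d=l[:2]*(-np.sign(l[0]))
    print("n",len(pts),"ptr dir",ang(d),"red dir from piv",ang(red[:2]-piv),"r",np.linalg.norm(red[:2]-piv))
    c=red[:2]*1000-l[2:];print("red off pointer line mm (left +)",d[0]*c[1]-d[1]*c[0],"pivot off",d[0]*(piv*1000-l[2:])[1]-d[1]*(piv*1000-l[2:])[0], "mean r",np.linalg.norm(pts.mean(0)/1000-piv),"dir mean->red",ang(c))
if __name__=="__main__":
    for f in sys.argv[1:]:run(f)
E
python3 ptr.py pics/scene0.png pics/scene1.png
```

```text
red px (np.float64(204.05535714285713), np.float64(154.1263888888889)) [306 107  21  20 315] [ 0.52847766 -0.28370121  0.041     ]
n 499 ptr dir -169.07 red dir from piv -150.78 r 0.06063832204558575
red off pointer line mm (left +) 18.673338635365276 pivot off -0.355532984321699 mean r 0.03527470288067121 dir mean->red -129.13
red px (np.float64(204.2234738372093), np.float64(153.97638081395348)) [306 106  23  20 344] [ 0.5276295  -0.28390744  0.041     ]
n 408 ptr dir -151.5 red dir from piv -151.0 r 0.06147967082861316
red off pointer line mm (left +) 0.9934787958875972 pivot off 0.45649039427006066 mean r 0.035438492832565956 dir mean->red -149.31
```

Call:
send_rows(series=[{"dx": 0, "dy": 0, "dz": 0, "turn": 0.03, "jaw": 1}, {"dx": 0, "dy": 0, "dz": 0, "turn": 0.06, "jaw": 1}, {"dx": 0, "dy": 0, "dz": 0, "turn": 0.06, "jaw": 1}, {"dx": 0, "dy": 0, "dz": 0, "turn": 0.06, "jaw": 0.3}, {"dx": 0, "dy": 0, "dz": 0, "turn": 0.06, "jaw": -0.2}, {"dx": 0, "dy": 0, "dz": 0, "turn": 0.06, "jaw": -0.5}, {"dx": 0, "dy": 0, "dz": 10, "turn": 0.06, "jaw": -0.5}, {"dx": 0, "dy": 0, "dz": 35, "turn": 0.06, "jaw": -0.5}, {"dx": 0, "dy": 0, "dz": 70, "turn": 0.06, "jaw": -0.5}, {"dx": -5, "dy": 30, "dz": 100, "turn": 0.06, "jaw": -0.5}, {"dx": -10, "dy": 75, "dz": 115, "turn": 0.06, "jaw": -0.5}, {"dx": -20, "dy": 125, "dz": 125, "turn": 0.06, "jaw": -0.5}, {"dx": -30, "dy": 170, "dz": 130, "turn": 0.06, "jaw": -0.5}, {"dx": -35, "dy": 200, "dz": 130, "turn": 0.06, "jaw": -0.5}, {"dx": -35, "dy": 210, "dz": 130, "turn": 0.06, "jaw": -0.5}])

```text
t: 7.2
position: [0.4908, 0.0682, 0.179]
ee_rot: [180.0, -0.0, 51.1]
contact_force: [-0.2, 0.6, 0.6]
finger_gap: 0.752
grasp_force: 0.0
```

```bash
cat > tp.py <<'E'
from h import *
import sys
from ptr import ang
def top(f):
    t=cv2.imread(f);A=lambda x,y:((x+.5)/5-.5+340,(y+.5)/5-.5+190)
    g=cv2.resize(t[190:280,340:460],None,fx=5,fy=5,interpolation=cv2.INTER_CUBIC);h=cv2.cvtColor(g,cv2.COLOR_BGR2HSV)
    rm=cv2.inRange(h,(0,110,60),(6,255,255))|cv2.inRange(h,(174,110,60),(180,255,255));rm[:,:400]=0
    red=onz("top",A(*cv2.connectedComponentsWithStats(rm)[3][1:][cv2.connectedComponentsWithStats(rm)[2][1:,4].argmax()]),.041)[:2]
    piv=np.array([.5814,-.2541]);pts=[]
    for p in cv2.findNonZero(cv2.inRange(h,(0,0,0),(180,255,80))).reshape(-1,2):
        w=onz("top",A(*p),.04)[:2];v=w-piv;r=np.hypot(*v);da=ang(v)-ang(red-piv)
        if .015<r<.0525 and abs(da)<22:pts.append(w*1000)
    pts=np.array(pts,np.float32);l=cv2.fitLine(pts,2,0,.01,.01).ravel();d=l[:2]*(-np.sign(l[0]));c=red*1000-l[2:];e=piv*1000-l[2:]
    print("top n",len(pts),"ptr",ang(d),"red",red,ang(red-piv),"off mm",d[0]*c[1]-d[1]*c[0],"piv off",d[0]*e[1]-d[1]*e[0],"bar",end=" ")
    m=cv2.inRange(h,(3,120,125),(20,255,255));m[:,:100]=0;m[:,260:]=0
    q=np.array([onz("top",A(*p),.0785)[:2]*1000 for p in cv2.findNonZero(m).reshape(-1,2)],np.float32);print(cv2.fitLine(q,2,0,.01,.01).ravel(),ang(cv2.fitLine(q,2,0,.01,.01).ravel()[:2]))
for f in sys.argv[1:]:top(f)
E
python3 - <<'E'
from h import *
t=get_image("top");s=get_image("scene");cv2.imwrite("pics/top2.png",t);cv2.imwrite("pics/scene2.png",s)
a=cv2.resize(t[190:280,340:460],None,fx=5,fy=5,interpolation=cv2.INTER_CUBIC);cv2.imwrite("pics/d.png",a)
E
python3 ptr.py pics/scene2.png;python3 tp.py pics/top0.png pics/top2.png
```

```text
red px (np.float64(204.06292808219177), np.float64(154.06592465753425)) [306 107  21  20 292] [ 0.52824775 -0.2839175   0.041     ]
n 386 ptr dir -150.04 red dir from piv -150.71 r 0.06094460126194045
red off pointer line mm (left +) -0.0042102132096513145 pivot off 0.7056033699165543 mean r 0.03559884222978394 dir mean->red -150.05
top n 745 ptr -171.24 red [ 0.52694958 -0.28467882] -150.68 off mm 20.376560711217472 piv off -1.555748165267878 bar [ 9.9274337e-01  1.2025223e-01  5.2606866e+02 -1.4262358e+02] 6.91
top n 887 ptr -152.26 red [ 0.52696058 -0.2846486 ] -150.7 off mm 1.6087296744689006 piv off -0.09115347422486231 bar [   0.62539566    0.78030777  526.266      -142.62006   ] 51.29
```

View pics/d.png

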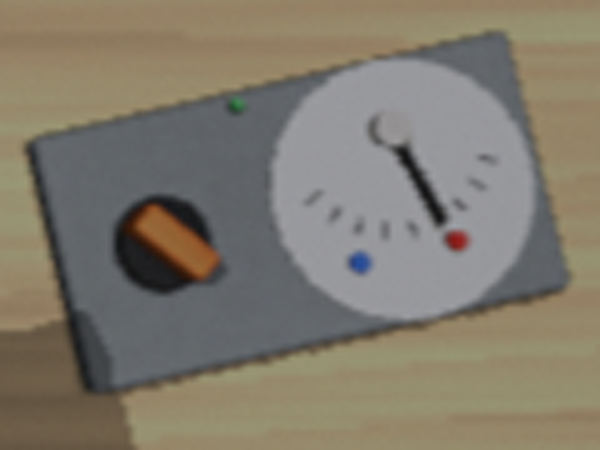

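```bash
cat > fine.py <<'E'
from h import *
import sys
from scipy.ndimage import map_coordinates
R0=np.array([.5814,-.2541])
def prof(n,f,a0,z=.040,w=.008):
    im=cv2.cvtColor(cv2.imread(f),cv2.COLOR_BGR2GRAY).astype(float)
    for _ in range(3):
        d=np.array([np.cos(a0),np.sin(a0)]);q=np.array([-d[1],d[0]]);P=[]
        for r in np.arange(.022,.047,.001):
            o=np.linspace(-w,w,33);px=np.array([proj(n,[*(R0+d*r+q*x),z]) for x in o])
            v=map_coordinates(im,[px[:,1],px[:,0]],order=1);v=np.clip(np.median(v)-12-v,0,None)
            if v.sum()>20:P.append(R0+d*r+q*(v@o/v.sum()))
        l=cv2.fitLine((np.array(P)*1000).astype(np.float32),2,0,.01,.01).ravel();e=l[:2]*np.sign(l[:2]@d);a0=np.arctan2(e[1],e[0])
    return l[2:],e,len(P)
red={"top":np.array([526.95,-284.66]),"scene":np.array([528.3,-283.85])}
for n in("top","scene"):
    L=[prof(n,f"pics/{n}{i}.png",np.radians(a)) for i,a in((0,-169.3),(int(sys.argv[1]),-151.5))]
    A=np.array([[-e[1],e[0]] for _,e,_ in L]);b=[A[i]@L[i][0] for i in(0,1)];piv=np.linalg.solve(A,b)
    c=red[n]-L[1][0];e=L[1][1];print(n,[np.degrees(np.arctan2(x[1][1],x[1][0])).round(2) for x in L],[x[2] for x in L],"piv",piv,"off mm",e[0]*c[1]-e[1]*c[0])
E
python3 fine.py 2
```

```text
top [np.float64(-169.69), np.float64(-152.7)] [25, 25] piv [ 583.0463246  -253.75140009] off mm 1.7428987926362307
scene [np.float64(-171.13), np.float64(-151.45)] [25, 25] piv [ 578.35670419 -256.00908663] off mm 0.5350431025271956
```

Call:
send_rows(series=[{"dx": 5, "dy": -15, "dz": 0, "turn": 0, "jaw": -0.5}, {"dx": 10, "dy": -55, "dz": 0, "turn": 0, "jaw": -0.5}, {"dx": 20, "dy": -105, "dz": -5, "turn": 0, "jaw": -0.5}, {"dx": 30, "dy": -155, "dz": -15, "turn": 0, "jaw": -0.5}, {"dx": 35, "dy": -195, "dz": -30, "turn": 0, "jaw": -0.5}, {"dx": 35, "dy": -210, "dz": -60, "turn": 0, "jaw": -0.5}, {"dx": 35, "dy": -210, "dz": -95, "turn": 0, "jaw": -0.5}, {"dx": 35, "dy": -210, "dz": -120, "turn": 0, "jaw": -0.2}, {"dx": 35, "dy": -210, "dz": -130, "turn": 0, "jaw": 0.3}, {"dx": 35, "dy": -210, "dz": -130, "turn": 0, "jaw": 1}, {"dx": 35, "dy": -210, "dz": -130, "turn": 0, "jaw": 1}, {"dx": 35, "dy": -210, "dz": -130, "turn": 0, "jaw": 1}, {"dx": 35, "dy": -210, "dz": -130, "turn": 0.03, "jaw": 1}, {"dx": 35, "dy": -210, "dz": -130, "turn": 0.06, "jaw": 1}, {"dx": 35, "dy": -210, "dz": -130, "turn": 0.06, "jaw": 1}, {"dx": 35, "dy": -210, "dz": -130, "turn": 0.06, "jaw": 1}])

```text
t: 9.3
position: [0.5259, -0.1441, 0.0483]
ee_rot: [180.0, 0.1, 54.5]
contact_force: [1.9, -7.4, -15.0]
finger_gap: 0.182
grasp_force: 31.1
```

Call:
send_rows(series=[{"dx": 0, "dy": 0, "dz": 0, "turn": 0, "jaw": 0.3}, {"dx": 0, "dy": 0, "dz": 0, "turn": 0, "jaw": -0.2}, {"dx": 0, "dy": 0, "dz": 0, "turn": 0, "jaw": -0.5}, {"dx": 0, "dy": 0, "dz": 10, "turn": 0, "jaw": -0.5}, {"dx": 0, "dy": 0, "dz": 35, "turn": 0, "jaw": -0.5}, {"dx": 0, "dy": 0, "dz": 70, "turn": 0, "jaw": -0.5}, {"dx": -5, "dy": 30, "dz": 100, "turn": 0, "jaw": -0.5}, {"dx": -10, "dy": 75, "dz": 115, "turn": 0, "jaw": -0.5}, {"dx": -20, "dy": 125, "dz": 125, "turn": 0, "jaw": -0.5}, {"dx": -30, "dy": 170, "dz": 130, "turn": 0, "jaw": -0.5}, {"dx": -35, "dy": 200, "dz": 130, "turn": 0, "jaw": -0.5}, {"dx": -35, "dy": 210, "dz": 130, "turn": 0, "jaw": -0.5}])

```text
t: 10.8
position: [0.4909, 0.0682, 0.1791]
ee_rot: [180.0, -0.0, 54.6]
contact_force: [-0.3, -0.1, 0.3]
finger_gap: 0.749
grasp_force: 0.0
```

```bash
python3 - <<'E'
from h import *
t=get_image("top");s=get_image("scene");cv2.imwrite("pics/top3.png",t);cv2.imwrite("pics/scene3.png",s)
a=cv2.resize(t[195:265,390:455],None,fx=7,fy=7,interpolation=cv2.INTER_CUBIC);cv2.imwrite("pics/e.png",a)
E
python3 fine.py 3; python3 tp.py pics/top3.png
```

```text
top [np.float64(-169.69), np.float64(-151.03)] [25, 25] piv [ 582.12311672 -253.91929783] off mm 0.17527464993709962
scene [np.float64(-171.13), np.float64(-152.48)] [25, 25] piv [ 582.36309904 -255.3840141 ] off mm 0.26506458108087827
top n 883 ptr -150.8 red [ 0.52695867 -0.28466649] -150.69 off mm 0.08802760665970943 piv off -0.029124546863402045 bar [   0.57759994    0.81632     526.2357     -142.71033   ] 54.72
```

View pics/e.png

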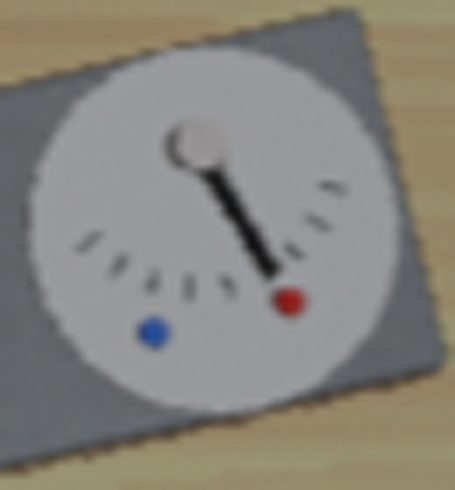

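Call:
send_rows(series=[{"dx": -3, "dy": 6, "dz": 0, "turn": 0.06, "jaw": 0}, {"dx": -8, "dy": 18, "dz": 0, "turn": 0.2, "jaw": 0}, {"dx": -14, "dy": 34, "dz": 0, "turn": 0.36, "jaw": 0}, {"dx": -20, "dy": 50, "dz": 0, "turn": 0.52, "jaw": 0}, {"dx": -26, "dy": 66, "dz": 0, "turn": 0.68, "jaw": 0}, {"dx": -32, "dy": 78, "dz": 0, "turn": 0.83, "jaw": 0}, {"dx": -35, "dy": 86, "dz": 0, "turn": 0.93, "jaw": 0}, {"dx": -36, "dy": 88, "dz": 0, "turn": 0.977, "jaw": 0}, {"dx": -36, "dy": 88, "dz": -10, "turn": 0.977, "jaw": 0}, {"dx": -36, "dy": 88, "dz": -30, "turn": 0.977, "jaw": 0}, {"dx": -36, "dy": 88, "dz": -52, "turn": 0.977, "jaw": 0}])

```text
t: 12.28
position: [0.4553, 0.1541, 0.1253]
ee_rot: [180.0, 0.0, 110.3]
contact_force: [-0.8, -0.2, -0.5]
finger_gap: 0.501
grasp_force: 0.0
```

Run:
```python
from h import *
s=get_image("scene");cv2.imwrite("pics/scene4.png",s);t=get_image("top");cv2.imwrite("pics/top4.png",t)
b=cv2.resize(s[140:260,290:390],(500,600),interpolation=cv2.INTER_CUBIC);cv2.imwrite("pics/f.png",b)
s0=cv2.imread("pics/scene0.png");t0=cv2.imread("pics/top0.png")
# dish ring / pad dark frame centre in top
h=cv2.cvtColor(t0,cv2.COLOR_BGR2HSV);m=np.zeros(t0.shape[:2],np.uint8);m[205:280,205:280]=cv2.inRange(h[205:280,205:280],(0,0,0),(180,255,65))
c=max(cv2.findContours(m,0,2)[0],key=cv2.contourArea);r=cv2.minAreaRect(c);print(r,onz("top",r[0],.02))
# tab top face: bright blue
for v in(60,110,130,150):print(v,blobs(t0,(100,130),120,v,(205,205,280,280))[1],blobs(s0,(100,130),100,v,(335,170,370,215))[1])
```

```text
((256.53448486328125, 238.3911590576172), (57.492000579833984, 21.36539649963379), 72.58203125) [0.52806812 0.14050847 0.02      ]
60 [(np.int32(103), [247.29, 267.5], [240, 262, 15, 12])] [(np.int32(258), [349.07, 192.88], [342, 182, 16, 24])]
110 [(np.int32(88), [247.14, 267.66], [240, 262, 14, 12])] [(np.int32(36), [350.61, 183.75], [344, 182, 14, 5])]
130 [(np.int32(20), [247.95, 264.3], [243, 262, 11, 6]), (np.int32(45), [246.89, 269.13], [241, 266, 13, 7])] [(np.int32(25), [350.76, 183.64], [345, 182, 13, 4])]
150 [] []
```

View pics/f.png

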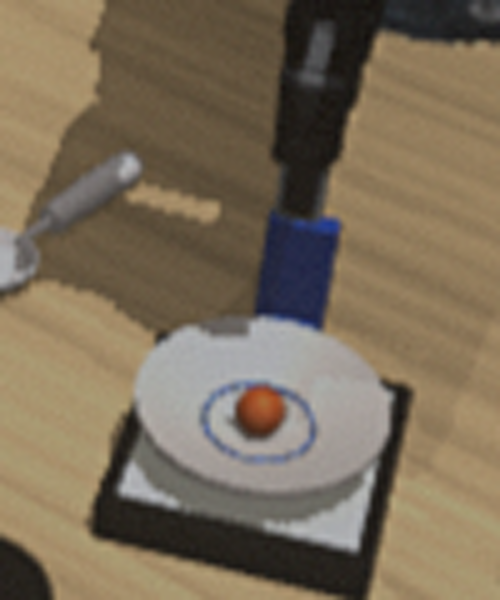

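Run:
```python
from h import *
print(onz("top",(246.89,269.13),.109),onz("scene",(350.7,183.7),.109),tri((246.89,269.13),(350.7,183.7)))
c=np.array([.5217,.181]);a=np.radians(20.6);print(c-.072*np.array([np.cos(a),np.sin(a)]))
```

```text
[0.45588364 0.15601861 0.109     ] [0.45698416 0.15674155 0.109     ] (array([0.45582051, 0.15614719, 0.10800906]), np.float64(7.523436575892078e-05))
[0.45430371 0.1556674 ]
```

Call:
send_rows(series=[{"dx": 1, "dy": 0, "dz": 0, "turn": 0, "jaw": 0}, {"dx": 1, "dy": 0, "dz": -10, "turn": 0, "jaw": 0}, {"dx": 1, "dy": 0, "dz": -25, "turn": 0, "jaw": 0}, {"dx": 1, "dy": 0, "dz": -42, "turn": 0, "jaw": 0}, {"dx": 1, "dy": 0, "dz": -54, "turn": 0, "jaw": 0}, {"dx": 1, "dy": 0, "dz": -59, "turn": 0, "jaw": 0.2}, {"dx": 1, "dy": 0, "dz": -59, "turn": 0, "jaw": 0.4}, {"dx": 1, "dy": 0, "dz": -59, "turn": 0, "jaw": 0.5}, {"dx": 1, "dy": 0, "dz": -59, "turn": 0, "jaw": 0.56}, {"dx": 1, "dy": 0, "dz": -59, "turn": 0, "jaw": 0.6}], force=30)

```text
t: 13.62
position: [0.4562, 0.1549, 0.0675]
ee_rot: [180.0, 0.0, 110.5]
contact_force: [-0.1, -0.1, -0.3]
finger_gap: 0.2
grasp_force: 0.0
```

Call:
send_rows(series=[{"dx": 0, "dy": 0, "dz": 0, "turn": 0, "jaw": 0.63}, {"dx": 0, "dy": 0, "dz": 0, "turn": 0, "jaw": 0.65}, {"dx": 0, "dy": 0, "dz": 0, "turn": 0, "jaw": 0.67}, {"dx": 0, "dy": 0, "dz": 0, "turn": 0, "jaw": 0.69}, {"dx": 0, "dy": 0, "dz": 0, "turn": 0, "jaw": 0.71}, {"dx": 0, "dy": 0, "dz": 0, "turn": 0, "jaw": 0.73}, {"dx": 0, "dy": 0, "dz": 0, "turn": 0, "jaw": 0.75}, {"dx": 0, "dy": 0, "dz": 0, "turn": 0, "jaw": 0.8}, {"dx": 0, "dy": 0, "dz": 0, "turn": 0, "jaw": 1}, {"dx": 0, "dy": 0, "dz": 0, "turn": 0, "jaw": 1}])

```text
t: 14.88
position: [0.456, 0.1548, 0.0673]
ee_rot: [-180.0, -0.0, 110.5]
contact_force: [-3.1, -0.5, 4.4]
finger_gap: 0.136
grasp_force: 29.8
```

Call:
send_rows(series=[{"dx": 0, "dy": 0, "dz": 0, "turn": 0, "jaw": 1}, {"dx": 0, "dy": 0, "dz": 0, "turn": 0, "jaw": 1}, {"dx": 0, "dy": 0, "dz": 0, "turn": 0, "jaw": 1}], force=80)

```text
t: 15.25
position: [0.4559, 0.1549, 0.0674]
ee_rot: [-180.0, -0.0, 110.5]
contact_force: [-5.1, 0.2, 6.2]
finger_gap: 0.132
grasp_force: 77.9
```

Run:
```python
from h import *
s=get_image("scene");cv2.imwrite("pics/scene5.png",s)
b=blobs(s,(3,16),150,80,(310,200,380,250))[1];print(b,onz("scene",b[0][1],.047));print(sense()["wrist_torque"])
```

```text
[(np.int32(56), [341.71, 221.5], [338, 218, 8, 8])] [0.52183209 0.18051209 0.047     ]
[-0.08557457  0.58988982  0.0404677 ]
```

Call:
send_rows(series=[{"dx": 0, "dy": 0, "dz": 0.5, "turn": 0, "jaw": 1}, {"dx": 0, "dy": 0, "dz": 1.5, "turn": 0, "jaw": 1}, {"dx": 0, "dy": 0, "dz": 3, "turn": 0, "jaw": 1}, {"dx": 0, "dy": 0, "dz": 5, "turn": 0, "jaw": 1}, {"dx": 0, "dy": 0, "dz": 8, "turn": 0, "jaw": 1}, {"dx": 0, "dy": 0, "dz": 12, "turn": 0, "jaw": 1}, {"dx": 0, "dy": 0, "dz": 16, "turn": 0, "jaw": 1}, {"dx": 0, "dy": 0, "dz": 20, "turn": 0, "jaw": 1}, {"dx": 0, "dy": 0, "dz": 25, "turn": 0, "jaw": 1}, {"dx": 0, "dy": 0, "dz": 30, "turn": 0, "jaw": 1}, {"dx": 0, "dy": 0, "dz": 30, "turn": 0, "jaw": 1}])

```text
t: 16.68
position: [0.4563, 0.1549, 0.0977]
ee_rot: [180.0, 0.0, 110.5]
contact_force: [-0.2, -0.0, -2.2]
finger_gap: 0.13
grasp_force: 77.8
```

Run:
```python
from h import *
s=get_image("scene");cv2.imwrite("pics/scene6.png",s)
b=cv2.resize(s[140:260,290:390],(500,600),interpolation=cv2.INTER_CUBIC);cv2.imwrite("pics/g.png",b)
q=sense();print(q["wrist_torque"],q["ee_rot"],q["contact_force"])
```

```text
[-0.00540044  0.0802936   0.02345517] [1.79981918e+02 1.87875703e-03 1.10452742e+02] [-0.23582113  0.20480847 -1.71217873]
```

View pics/g.png

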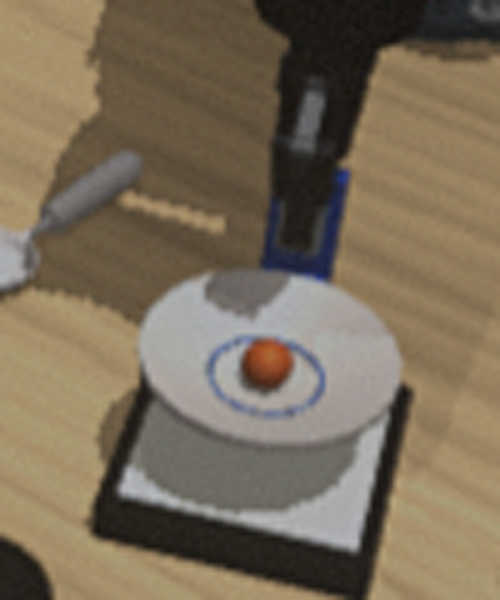

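Call:
send_rows(series=[{"dx": 0, "dy": 0, "dz": 1, "turn": 0, "jaw": 1}, {"dx": 0, "dy": 0, "dz": 3, "turn": 0, "jaw": 1}, {"dx": 0, "dy": 0, "dz": 6, "turn": 0, "jaw": 1}, {"dx": 0, "dy": 0, "dz": 10, "turn": 0, "jaw": 1}, {"dx": 0, "dy": 0, "dz": 15, "turn": 0, "jaw": 1}, {"dx": 0, "dy": 0, "dz": 21, "turn": 0, "jaw": 1}, {"dx": 0, "dy": 0, "dz": 27, "turn": 0, "jaw": 1}, {"dx": 0, "dy": 0, "dz": 34, "turn": 0, "jaw": 1}, {"dx": 0, "dy": 0, "dz": 41, "turn": 0, "jaw": 1}, {"dx": 0, "dy": 0, "dz": 48, "turn": 0, "jaw": 1}, {"dx": 0, "dy": 0, "dz": 54, "turn": 0, "jaw": 1}, {"dx": 0, "dy": 0, "dz": 60, "turn": 0, "jaw": 1}, {"dx": 0, "dy": 0, "dz": 64, "turn": 0, "jaw": 1}, {"dx": 0, "dy": 0, "dz": 67, "turn": 0, "jaw": 1}, {"dx": 0, "dy": 0, "dz": 69, "turn": 0, "jaw": 1}, {"dx": 0, "dy": 0, "dz": 70, "turn": 0, "jaw": 1}, {"dx": 0, "dy": 0, "dz": 70, "turn": 0, "jaw": 1}, {"dx": 0, "dy": 0, "dz": 70, "turn": 0, "jaw": 1}])

```text
t: 18.98
position: [0.456, 0.1548, 0.1672]
ee_rot: [-180.0, -0.0, 110.5]
contact_force: [0.0, -0.3, -2.4]
finger_gap: 0.133
grasp_force: 77.8
```

Run:
```python
from h import *
s=get_image("scene");cv2.imwrite("pics/scene7.png",s)
b=blobs(s,(3,16),150,80,(310,150,380,250))[1];print(b,onz("scene",b[0][1],.147))
N=32;k=np.arange(N+1)/N;S=10*k**3-15*k**4+6*k**5;f=S*np.pi/2;a0=np.radians(20.5)
X=-72*(np.cos(a0+f)-np.cos(a0))-1.5*S;Y=-72*(np.sin(a0+f)-np.sin(a0))+.5*S
for i in(0,16):
    for j in range(i+1,i+17):print(round(X[j]-X[i],1),round(Y[j]-Y[i],1),round(f[j]-f[i],3))
    print()
```

```text
[(np.int32(64), [346.92, 188.14], [343, 184, 9, 9])] [0.52154412 0.18022818 0.147     ]
0.0 -0.0 0.0
0.1 -0.2 0.003
0.3 -0.7 0.011
0.6 -1.7 0.025
1.2 -3.1 0.047
2.1 -5.1 0.077
3.2 -7.5 0.115
4.8 -10.5 0.163
6.9 -14.0 0.219
9.4 -17.7 0.283
12.6 -21.7 0.354
16.4 -25.8 0.432
20.7 -29.8 0.516
25.6 -33.6 0.603
31.0 -37.1 0.694
36.8 -40.1 0.785

6.0 -2.4 0.092
12.2 -4.3 0.182
18.3 -5.5 0.27
24.2 -6.2 0.353
29.7 -6.3 0.431
34.8 -6.1 0.503
39.3 -5.6 0.567
43.2 -4.9 0.623
46.5 -4.2 0.67
49.2 -3.4 0.709
51.2 -2.8 0.739
52.6 -2.3 0.76
53.6 -2.0 0.774
54.1 -1.8 0.782
54.3 -1.7 0.785
54.3 -1.7 0.785
```

Ball stays centred; now the quarter turn about the dish's middle.

Call:
send_rows(series=[{"dx": 0.1, "dy": -0.2, "dz": 0, "turn": 0.003, "jaw": 1}, {"dx": 0.3, "dy": -0.7, "dz": 0, "turn": 0.011, "jaw": 1}, {"dx": 0.6, "dy": -1.7, "dz": 0, "turn": 0.025, "jaw": 1}, {"dx": 1.2, "dy": -3.1, "dz": 0, "turn": 0.047, "jaw": 1}, {"dx": 2.1, "dy": -5.1, "dz": 0, "turn": 0.077, "jaw": 1}, {"dx": 3.2, "dy": -7.5, "dz": 0, "turn": 0.115, "jaw": 1}, {"dx": 4.8, "dy": -10.5, "dz": 0, "turn": 0.163, "jaw": 1}, {"dx": 6.9, "dy": -14.0, "dz": 0, "turn": 0.219, "jaw": 1}, {"dx": 9.4, "dy": -17.7, "dz": 0, "turn": 0.283, "jaw": 1}, {"dx": 12.6, "dy": -21.7, "dz": 0, "turn": 0.354, "jaw": 1}, {"dx": 16.4, "dy": -25.8, "dz": 0, "turn": 0.432, "jaw": 1}, {"dx": 20.7, "dy": -29.8, "dz": 0, "turn": 0.516, "jaw": 1}, {"dx": 25.6, "dy": -33.6, "dz": 0, "turn": 0.603, "jaw": 1}, {"dx": 31.0, "dy": -37.1, "dz": 0, "turn": 0.694, "jaw": 1}, {"dx": 36.8, "dy": -40.1, "dz": 0, "turn": 0.785, "jaw": 1}])

```text
t: 20.9
position: [0.4931, 0.1145, 0.1673]
ee_rot: [-180.0, 0.0, 155.7]
contact_force: [-0.5, 0.5, -2.4]
finger_gap: 0.132
grasp_force: 77.8
```

Call:
send_rows(series=[{"dx": 6.0, "dy": -2.4, "dz": 0, "turn": 0.092, "jaw": 1}, {"dx": 12.2, "dy": -4.3, "dz": 0, "turn": 0.182, "jaw": 1}, {"dx": 18.3, "dy": -5.5, "dz": 0, "turn": 0.27, "jaw": 1}, {"dx": 24.2, "dy": -6.2, "dz": 0, "turn": 0.353, "jaw": 1}, {"dx": 29.7, "dy": -6.3, "dz": 0, "turn": 0.431, "jaw": 1}, {"dx": 34.8, "dy": -6.1, "dz": 0, "turn": 0.503, "jaw": 1}, {"dx": 39.3, "dy": -5.6, "dz": 0, "turn": 0.567, "jaw": 1}, {"dx": 43.2, "dy": -4.9, "dz": 0, "turn": 0.623, "jaw": 1}, {"dx": 46.5, "dy": -4.2, "dz": 0, "turn": 0.67, "jaw": 1}, {"dx": 49.2, "dy": -3.4, "dz": 0, "turn": 0.709, "jaw": 1}, {"dx": 51.2, "dy": -2.8, "dz": 0, "turn": 0.739, "jaw": 1}, {"dx": 52.6, "dy": -2.3, "dz": 0, "turn": 0.76, "jaw": 1}, {"dx": 53.6, "dy": -2.0, "dz": 0, "turn": 0.774, "jaw": 1}, {"dx": 54.1, "dy": -1.8, "dz": 0, "turn": 0.782, "jaw": 1}, {"dx": 54.3, "dy": -1.7, "dz": 0, "turn": 0.785, "jaw": 1}, {"dx": 54.3, "dy": -1.7, "dz": 0, "turn": 0.785, "jaw": 1}, {"dx": 54.3, "dy": -1.7, "dz": 0, "turn": 0.785, "jaw": 1}, {"dx": 54.3, "dy": -1.7, "dz": 0, "turn": 0.785, "jaw": 1}, {"dx": 54.3, "dy": -1.7, "dz": 0, "turn": 0.785, "jaw": 1}, {"dx": 54.3, "dy": -1.7, "dz": 0, "turn": 0.785, "jaw": 1}])

```text
t: 23.4
position: [0.5472, 0.1131, 0.1673]
ee_rot: [180.0, 0.0, -159.6]
contact_force: [0.6, 0.0, -2.6]
finger_gap: 0.13
grasp_force: 77.8
```

Run:
```python
from h import *
s=get_image("scene");t=get_image("top");cv2.imwrite("pics/scene8.png",s);cv2.imwrite("pics/top8.png",t)
b=blobs(s,(3,16),150,80,(310,150,380,250))[1];print(b,onz("scene",b[0][1],.147))
q=sense();p=q["position"];y=np.radians(q["ee_rot"][2]-90);print(q["t"],p,q["ee_rot"],"centre",p[:2]+.072*np.array([np.cos(y),np.sin(y)]),abs(q["qvel"]).max())
cv2.imwrite("pics/i.png",np.hstack([cv2.resize(s[130:250,280:400],(560,560),interpolation=2),cv2.resize(t[190:290,200:240+0],(224,560))]))
```

```text
[(np.int32(65), [347.11, 187.92], [343, 184, 9, 9])] [0.52060972 0.18014231 0.147     ]
23.5 [0.54717047 0.11309414 0.16727721] [ 1.79998096e+02 -2.27739587e-03 -1.59589891e+02] centre [0.52206138 0.18057401] 0.11088788444571172
```

View pics/i.png

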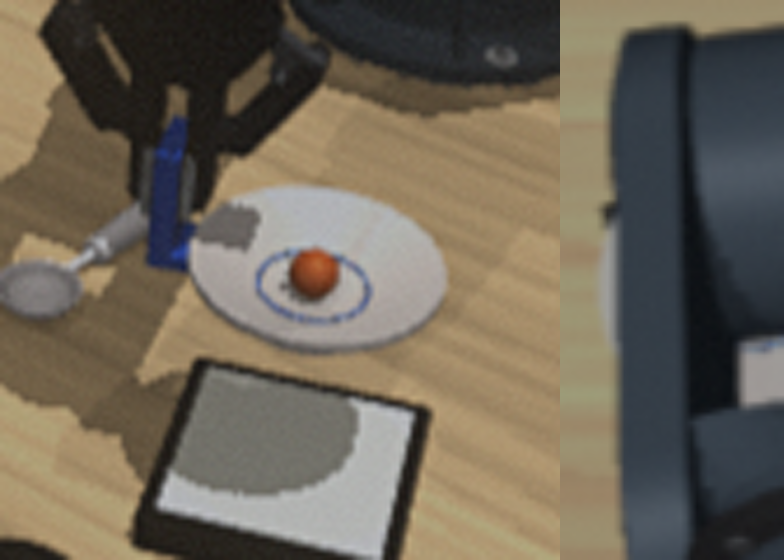

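```bash
python3 -c "
from rig import *
print(close_job())"
```

```text
the job is handed in; nothing more can be done
None
```

I handed the job in at about 23.5 s: the pointer lines up with the red mark to about 0.3 mm by the cameras, and the dish has had its quarter turn. It is held still about 10 cm over the middle of the pad, level by eye and by the tool's tilt, with the gumball central inside the ring. I did not re-measure the bystanders afterwards, but the moves kept clear of them.

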